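# Pin the label printer into its counter lock

### The job

Secure the label printer to the counter: take the long locking pin out of the grey desk stand and drop it down through the holes of the steel bracket and the printer's lug, fully home so that its flange rests on the bracket, then let go. Leave the short pin in the stand.

Things in the scene. Friction and masses are not known exactly. Their poses are not given: they have to be found in the camera images.
- long_pin_mid (a point): Long pin standing in a stand's well: the centre of its 125 mm height, z up. From the foot: steel shank 14 mm wide, 75 long (nose tapers to 9 over the last 10); round flange 44 wide, 5 thick, underside 12.5 above this point; round black knob 26 wide, 45 tall, to grip from above, best 47.5 above this point (35 above the flange's underside). 110 to 220 g. Its top is the highest in the stand.
- short_pin_mid (a point): Short pin, a bystander in another well of the same stand: the centre of its 95 mm height, z up. Same knob, flange and shank width as the long pin, but the shank is only 45 mm long, so it stands 30 mm lower. The line from it to the long pin runs along the row of wells.
- stand: Grey block fixed on the counter, 60 x 220 x 36 mm tall; origin at the centre of its underside, y along its length. Three wells in a row along y (at -80, 0, 80 mm), 17 mm wide, 30 mm deep, hold the long pin, the short pin and a marker pen (15 mm wide, top 121 mm above the counter) in any order.
- lock_hole (a point): Mouth of the lock's upper hole, 90 mm above the counter; z up. Steel U bracket fixed to the counter: two level legs 64 x 64 x 8 mm (tops at 90 and 50), upright plate on its +y side. Between them the aluminium lug (top at 70) of a label printer 163 tall, whose flank is 131 mm off on the -y side. All three have a 28 mm round hole, in line below this point, open beneath. May be turned.
Mind the look-alikes: they are no part of the job. What is shaped like the part that bears long_pin_mid but purple is not meant.

How it is judged:
By the outcome, as a careful person would: the job done as asked, in the order asked, and still so for the second after the job is handed in, with the robot touching nothing.
It also fails if it takes over 35 s, if anything falls off the work surface, if the arm or the gripper's body presses on something with over 40 N, if the wrist force passes 120 N, or if a joint passes its speed limit or range.

### The arm

A 6-joint arm with a two-finger parallel gripper is mounted at the origin on the work surface. World frame = base frame: x ahead of the robot, y to its left, z up, the work surface at z = 0. Lengths are in m, angles in rad, forces in N, time in s.
With the tool pointing down it reaches from about 0.275 to 0.875 m from the base axis. Payload 12.5 kg.
Tool frame: the origin (TCP) lies at the very end of the fingers, on their centre line; the grasp point (between the pads) lies 19 mm behind it; z points along the fingers, y is the line along which they close (so a half turn about z gives the same grasp; the last joint's range is limited). The gripper opens to 85 mm and grips with 20 to 120 N. Pads are 22 mm wide; open, the fingers measure 114 mm over their backs; the gripper's body (76 mm by 85 mm) begins 54 mm behind the grasp point. The pads swing forward as they close: fully open they stand 13 mm farther back than shut.
Start: joints at [1.158, 0.351, 1.652, -0, 1.139, -0.085], TCP at [0.177, 0.521, 0.231] pointing down, gripper open.
Joint ranges: [-2.75, 2.75], [-0.79, 2.1], [0.01, 2.65], [-1.57, 4.71], [0.07, 3.14], [-2.87, 2.87]. Speed limits (rad/s): [2.22, 2.22, 2.79, 3.14, 3.14, 3.14].

### API

Orientations are given as a 3x3 rotation matrix whose columns are the frame's x, y, z axes.
In Python, from bench import manip gives the robot as it stands. Calls block until the motion is done:
- manip.move_ptp(position, orientation): joint-space move of the TCP to a pose.
- manip.move_l(position, attitude=None, max_speed=0.15): straight line of the TCP; attitude=None keeps the orientation; max_speed is the mean speed in m/s.
- manip.move_j(angles): joint-space move.
- manip.set_gripper(opening, effort=None): opening from 0.0 (shut) to 1.0 (fully open); effort is the grip in N (None keeps the last); returns when the fingers have stopped.
- manip.dwell(seconds).
- manip.inverse_kinematics(position, orientation): joint angles nearest the present ones, or None.
- manip.grab_frame(name): name is "side" or "top"; returns (picture, depth): 384x512x3 uint8, red, green, blue; 384x512 float32, m along the optical axis (not along the pixel's ray), 0 where there is no reading.
- manip.get_calibration(name): a dict with "camera_matrix" (3x3 intrinsics, pixels), "R" (3x3) and "t" (3): a world point X has camera coordinates R X + t. Camera axes: x right, y down, z forward; pixel columns grow to the right and rows downward; lengths in m; the calibration is good to about 2 mm. A picture is of the moment at which its call begins. get_calibration takes no time and is no camera call.
A pose or a line that the arm cannot do raises manip.Unreachable and nothing moves.
- manip.sign_off(): hands the job in; it is judged then, once.
Trained networks look in the newest picture that a camera, given by its name, has taken for a name from the list of things; names that differ only in an ending like _2 or _b are one class to them, and where a whole thing is asked for, a point or a joint stands for the part that bears it (a point fixed in the world has none). Each returns a list of dicts, best first, with "confidence" (0 to 1); they miss things now and then, are a little off and sometimes report something else, mostly with a low value. They report only what shows in the picture. A call takes as long as a camera call. They do not tell look-alikes from the thing itself.
- manip.look_for(camera, name): "at" ([x, y, z] in m, in world coordinates, good to about 4 mm: the middle of the surface that is visible of it).
Readings, each from a call of its own:
- manip.current_time(): time.
- manip.current_qpos(): joint angles.
- manip.current_joint_vel(): joint speeds.
- manip.current_joint_torque(): joint torques, N m.
- manip.current_ee_pos(): TCP position.
- manip.current_tcp_rot(): TCP orientation.
- manip.current_force(): force on the tool from outside, world axes, zero at the start.
- manip.current_ft_torque(): the same for the moment, N m.
- manip.current_grip_width(): opening from 0.0 (shut) to 1.0 (fully open).
- manip.current_grip_force(): force on a finger pad.
Only numpy, scipy, OpenCV 4.12 (cv2) and the standard library are available. Lean on these libraries where they do the work, as an engineer would, in place of code of your own. Each camera call takes 0.05 s, during which the arm holds its last target. There are 200 camera calls.

## Working session

There is one attempt and no reset: what is moved stays moved. The work goes in short steps, each a Python script; the robot and the scene stay as the last script left them, time stands still between calls to the robot, and variables do not carry over. Pictures are saved under pics/ and viewed, at most 10 in all, crops included, and the job is handed in when it is done.

```bash
mkdir -p pics; python3 - <<'E'
from bench import manip
import cv2,numpy as np
for c in("top","side"):
    p,d=manip.grab_frame(c); cv2.imwrite(f"pics/{c}0.png",p[:,:,::-1]); np.savez(f"{c}0.npz",p=p,d=d)
    k=manip.get_calibration(c); print(c,k["camera_matrix"].round(1).tolist(),(-k["R"].T@k["t"]).round(3),k["R"].round(2).tolist())
    for n in("long_pin_mid","short_pin_mid","stand","lock_hole"):
        print(n,[(np.round(r["at"],3).tolist(),round(r["confidence"],2)) for r in manip.look_for(c,n)])
print(manip.current_time())
E
```

```text
top [[354.8, 0.0, 253.1], [0.0, 354.8, 189.2], [0.0, 0.0, 1.0]] [0.51  0.109 0.775] [[0.03, -1.0, -0.0], [-1.0, -0.03, -0.06], [0.06, 0.0, -1.0]]
long_pin_mid [([0.674, 0.33, 0.09], 0.96), ([0.57, 0.271, 0.094], 0.84)]
short_pin_mid [([0.542, 0.118, 0.052], 0.63)]
stand [([0.554, 0.189, 0.037], 0.92)]
lock_hole [([0.584, -0.251, 0.142], 0.93)]
side [[445.1, 0.0, 264.2], [0.0, 445.1, 199.9], [0.0, 0.0, 1.0]] [0.305 0.688 0.774] [[-0.92, -0.4, -0.01], [-0.28, 0.67, -0.69], [0.28, -0.63, -0.72]]
long_pin_mid [([0.673, 0.338, 0.087], 0.61), ([0.565, 0.284, 0.093], 0.55)]
short_pin_mid [([0.542, 0.129, 0.07], 0.94)]
stand [([0.551, 0.218, 0.036], 0.82)]
lock_hole [([0.574, -0.251, 0.107], 0.68)]
0.5
```

View pics/top0.png

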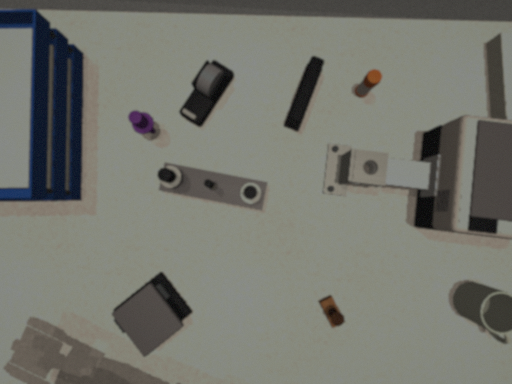

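View pics/side0.png

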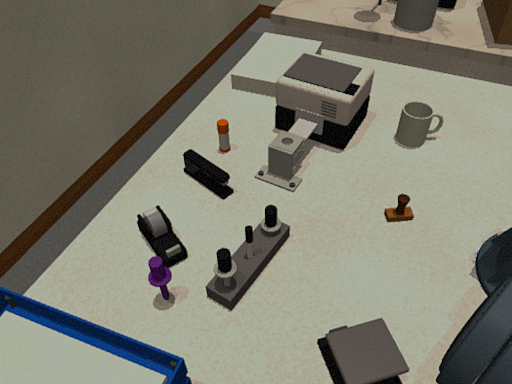

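The top view shows the long pin's knob at (167,174), the pen at (210,184), the short pin at (251,192) and the lock hole at (371,168). The purple decoy stands free at (143,122). Next I'll refine the pin and hole positions from depth.

```bash
cat > h.py <<'E'
from bench import manip
import cv2,numpy as np
def cloud(c,d):
    k=manip.get_calibration(c);K=k["camera_matrix"];v,u=np.indices(d.shape)
    P=np.stack([(u-K[0,2])/K[0,0]*d,(v-K[1,2])/K[1,1]*d,d],-1)
    return (P-k["t"])@k["R"]
def pix2plane(c,u,v,z):
    k=manip.get_calibration(c);K=k["camera_matrix"];o=-k["R"].T@k["t"]
    r=k["R"].T@np.linalg.inv(K)@[u,v,1];return o+r*(z-o[2])/r[2]
E
python3 - <<'E'
from h import *
for c in("top","side"):
    f=np.load(c+"0.npz");X=cloud(c,f["d"]);ok=f["d"]>0
    def reg(n,cx,cy,r,z0,z1):
        m=ok&(np.hypot(X[...,0]-cx,X[...,1]-cy)<r)&(X[...,2]>z0)&(X[...,2]<z1)
        if m.sum()<4: print(c,n,"few");return
        (u,w),rad=cv2.minEnclosingCircle(X[m][:,:2].astype(np.float32))
        print(c,n,m.sum(),"med",np.median(X[m],0).round(4),"mid",np.round((u,w,rad),4),"zmax",X[m][:,2].max().round(3))
    reg("long top",.57,.277,.035,.124,.14); reg("long flange",.57,.277,.035,.078,.091)
    reg("short top",.545,.12,.035,.094,.108); reg("short flange",.545,.12,.035,.048,.061)
    reg("pen",.557,.2,.03,.113,.13)
    m=ok&(X[...,2]>.083)&(X[...,2]<.097)&(np.hypot(X[...,0]-.58,X[...,1]+.17)<.08)
    P=X[m];print(c,"leg",m.sum(),P.mean(0).round(4)); r=cv2.minAreaRect(P[:,:2].astype(np.float32));print(r)
g=np.load("top0.npz")["p"];
cv2.imwrite("pics/crop.png",cv2.resize(g[135:205,320:450,::-1],None,fx=6,fy=6,interpolation=cv2.INTER_CUBIC))
print(pix2plane("top",371,168,.09),pix2plane("side",289,140,.09))
E
```

```text
top long top 164 med [0.5692 0.2731 0.131 ] mid [0.5693 0.2741 0.0129] zmax 0.134
top long flange 201 med [0.563  0.2656 0.086 ] mid [0.5689 0.274  0.0218] zmax 0.09
top short top 139 med [0.5428 0.1169 0.1015] mid [0.5431 0.1164 0.0128] zmax 0.105
top short flange 212 med [0.5403 0.1155 0.0565] mid [0.543  0.1166 0.0219] zmax 0.059
top pen 52 med [0.556  0.1949 0.1212] mid [0.5553 0.1952 0.0073] zmax 0.124
top leg 943 [ 0.5923 -0.1455  0.0908]
((0.5912736654281616, -0.170278400182724), (0.15660583972930908, 0.07104787975549698), 80.40380859375)
side long top 152 med [0.5687 0.2791 0.1302] mid [0.5698 0.2768 0.0134] zmax 0.133
side long flange 216 med [0.5627 0.2858 0.0855] mid [0.5698 0.2781 0.0223] zmax 0.091
side short top 113 med [0.5427 0.1219 0.1   ] mid [0.5438 0.1194 0.0141] zmax 0.104
side short flange 163 med [0.5378 0.1286 0.0554] mid [0.544  0.1199 0.0223] zmax 0.061
side pen 52 med [0.5561 0.2006 0.1199] mid [0.5577 0.1995 0.0078] zmax 0.123
side leg 465 [ 0.5899 -0.1598  0.0897]
((0.5919069647789001, -0.1721983253955841), (0.15686586499214172, 0.0799918919801712), 76.70831298828125)
[ 0.59634485 -0.11612666  0.09      ] [ 0.59511848 -0.11416533  0.09      ]
```

View pics/crop.png

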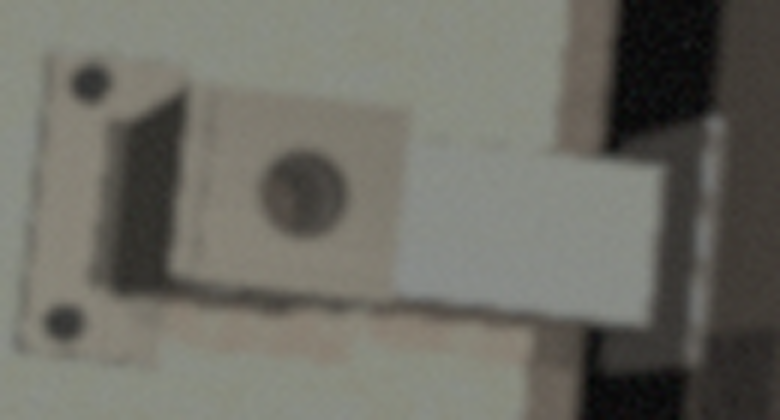

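The crop shows the hole centre at about (370.1,166.9) in the top picture, which puts the hole near (0.597,-0.114). Both cameras show the long pin upright at (0.5695,0.2755), with its top at 0.131 as expected. I'll grasp it now.

```bash
python3 - <<'E'
from h import *
print("hole top",pix2plane("top",370.1,166.9,.09))
p=np.array([.5695,.2755]); row=np.array([.0262,.1577,0]);row/=np.linalg.norm(row)
z=np.array([0,0,-1.]);best=None
for s in(1,-1):
    y=s*np.cross(row,[0,0,1]);R=np.stack([np.cross(y,z),y,z],1)
    q=manip.inverse_kinematics([*p,.22],R);q2=manip.inverse_kinematics([.597,-.114,.25],R)
    print(s,q if q is None else np.round(q,2),q2 if q2 is None else np.round(q2,2))
    if q is not None and q2 is not None:
        c=abs(q[5])+abs(q2[5])
        if best is None or c<best[0]: best=(c,R)
R=best[1];np.save("R.npy",R)
manip.move_ptp([*p,.22],R); manip.set_gripper(.75,60)
manip.move_l([*p,.097],max_speed=.1)
print(manip.current_force())
manip.set_gripper(0,60)
print("w",manip.current_grip_width()*85,manip.current_grip_force(),manip.current_force())
manip.move_l([*p,.25],max_speed=.12)
print("w",manip.current_grip_width()*85,manip.current_grip_force(),manip.current_force(),manip.current_ee_pos(),manip.current_time())
E
```

```text
hole top [ 0.5984419  -0.11436167  0.09      ]
1 [ 0.38  0.51  1.44 -0.    1.19  0.54] [-0.27  0.44  1.47 -0.    1.23 -0.1 ]
-1 [ 0.38  0.51  1.44 -0.    1.19 -2.6 ] None
[-0.53144262  0.53991409 -0.31792937]
w 24.42561953826499 58.672444224357605 [-0.48691333  0.6300888   3.97975029]
w 24.81559948026522 58.86890172958374 [ 0.84386797  0.46583621 -1.93424449] [0.56922305 0.27538004 0.24916702] 5.7833
```

```bash
python3 - <<'E'
from h import *
manip.move_l([.597,-.1145,.25],max_speed=.2)
manip.move_l([.597,-.1145,.205],max_speed=.1)
ims=[]
for c,(u,v) in (("side",(290,130)),("top",(370,160))):
    p,d=manip.grab_frame(c);np.savez(c+"1.npz",p=p,d=d)
    X=cloud(c,d);ok=(d>0)&(np.hypot(X[...,0]-.597,X[...,1]+.114)<.035)
    for n,a,b in(("shank",.115,.16),("flange",.175,.2)):
        m=ok&(X[...,2]>a)&(X[...,2]<b)
        if m.sum()>4: print(c,n,m.sum(),np.median(X[m],0).round(4),X[m].min(0).round(4),X[m].max(0).round(4))
    ims.append(cv2.resize(p[v-65:v+65,u-50:u+50,::-1],None,fx=4,fy=4,interpolation=cv2.INTER_CUBIC))
cv2.imwrite("pics/above.png",np.hstack(ims))
p0=np.load("side0.npz")["p"];cv2.imwrite("pics/sidehole.png",cv2.resize(p0[120:190,245:335,::-1],None,fx=6,fy=6,interpolation=cv2.INTER_CUBIC))
print(manip.current_time(),manip.current_ee_pos(),manip.current_grip_width()*85)
E
```

```text
side shank 84 [ 0.5958 -0.108   0.1394] [ 0.5906 -0.1142  0.1159] [ 0.6033 -0.1032  0.1599]
side flange 136 [ 0.5934 -0.1027  0.1932] [ 0.576  -0.1299  0.1753] [ 0.6186 -0.0885  0.1998]
top shank 36 [ 0.5944 -0.1103  0.1349] [ 0.5902 -0.1168  0.1175] [ 0.6026 -0.1084  0.1499]
top flange 196 [ 0.597  -0.1026  0.1947] [ 0.5756 -0.1148  0.1903] [ 0.6171 -0.0934  0.1997]
8.5917 [ 0.59741203 -0.11455373  0.20583067] 24.646403217168583
```

View pics/above.png

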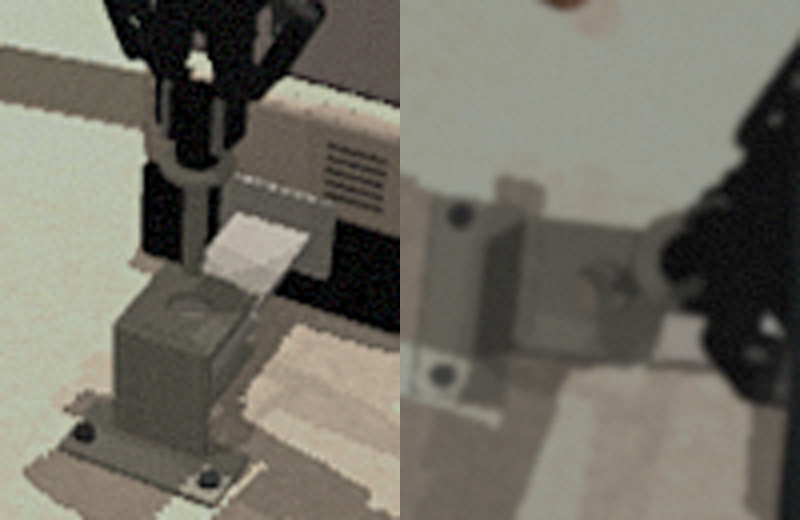

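View pics/sidehole.png

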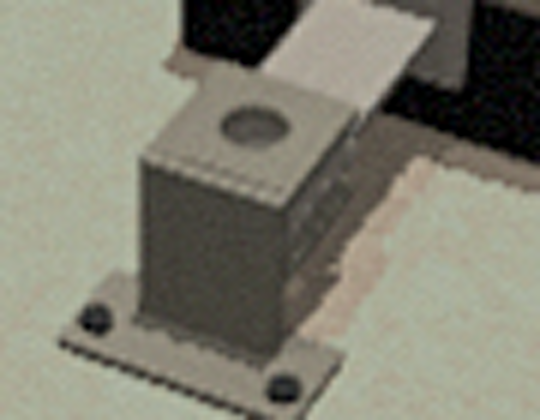

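The pin hangs upright about 25 mm above the bracket, with the hole slightly toward +y of it. The side picture puts the hole at about (287.1,140.6). I'll shift by about 2 mm and insert with a force check.

```bash
python3 - <<'E'
from h import *
s=pix2plane("side",287.1,140.6,.09);t=pix2plane("top",370.1,166.9,.09);print("side hole",s.round(4))
h=((s+t)/2)[:2]
assert np.hypot(h[0]-.5975,h[1]+.113)<.004,h
f0=manip.current_force()
for z in np.arange(.197,.107,-.01):
    manip.move_l([*h,z],max_speed=.08)
    f=manip.current_force()-f0;print(round(z,3),f.round(1),manip.current_ee_pos()[2].round(4))
    if f[2]>6 or np.hypot(f[0],f[1])>8: print("contact");break
print(manip.current_time(),manip.current_ee_pos())
E
```

```text
side hole [ 0.5985 -0.1102  0.09  ]
0.197 [ 1.1 -1.  -0.3] 0.1965
0.187 [ 0.6 -0.5 -0.4] 0.1863
0.177 [ 0.5 -0.3 -1.1] 0.1763
0.167 [ 1.8 -0.8  0.8] 0.1663
0.157 [ 2.1 -0.2 -0.1] 0.1564
0.147 [ 0.8 -1.  -0.1] 0.1464
0.137 [ 0.7 -0.9  0. ] 0.1363
0.127 [ 2.1 -0.7 -0.5] 0.1264
0.117 [ 0.8 -0.5  0.7] 0.1163
11.05 [ 0.59814143 -0.11218295  0.11633501]
```

The pin went through freely with no contact, and its flange is now about 10 mm above the bracket. I'll lower it the rest of the way, release, retreat and check.

```bash
python3 - <<'E'
from h import *
f0=manip.current_force();x,y,_=manip.current_ee_pos()
for z in (.111,.108,.1065):
    manip.move_l([x,y,z],max_speed=.03)
    f=manip.current_force()-f0;print(z,f.round(1),manip.current_ee_pos()[2].round(4))
    if f[2]>5: break
manip.set_gripper(.6); manip.dwell(.2)
manip.move_l([x,y,.25],max_speed=.12)
manip.move_l([x-.2,y+.1,.27],max_speed=.25)
ims=[]
for c,(u,v) in (("side",(290,130)),("top",(370,160))):
    p,d=manip.grab_frame(c);X=cloud(c,d);ok=(d>0)&(np.hypot(X[...,0]-.598,X[...,1]+.1122)<.03)
    for n,a,b in(("top",.131,.15),("flange",.092,.1)):
        m=ok&(X[...,2]>a)&(X[...,2]<b);print(c,n,m.sum(),np.median(X[m],0).round(4) if m.any() else "")
    ims.append(cv2.resize(p[v-65:v+65,u-50:u+50,::-1],None,fx=4,fy=4,interpolation=cv2.INTER_CUBIC))
cv2.imwrite("pics/done.png",np.hstack(ims))
print(manip.current_time(),manip.current_ee_pos(),manip.current_force())
E
```

```text
0.111 [ 0.3  0.  -0.4] 0.1109
0.108 [-0.1 -0.2 -1.2] 0.1078
0.1065 [ 0.7 -0.3 -0.5] 0.1066
side top 82 [ 0.5971 -0.1066  0.1385]
side flange 108 [ 0.5934 -0.1023  0.0946]
top top 175 [ 0.5973 -0.1118  0.1404]
top flange 237 [ 0.5914 -0.1044  0.0956]
14.975 [ 0.39887025 -0.01255769  0.26973623] [-0.00284655  0.69054392  0.24499229]
```

View pics/done.png

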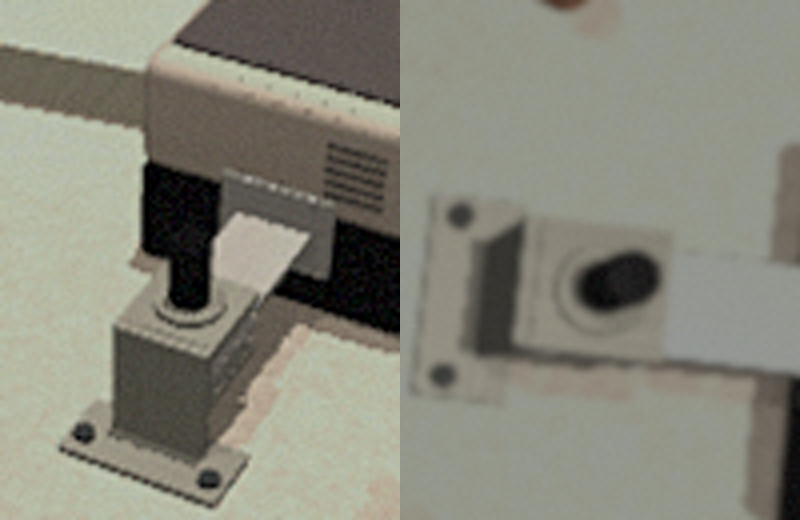

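The flange lies flat on the bracket: its top measures 0.095 and the knob top 0.140, as they should. The pin is upright and the arm is clear.

```bash
python3 -c "
from bench import manip
print(manip.sign_off())"
```

```text
the job is handed in; nothing more can be done
None
```

The long pin is fully home through the bracket and the printer's lug, its flange resting on the bracket; it has been released, the short pin was never touched, and the job was handed in at about 15 s.

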